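# Sweep the tile fragments into the wash basket and hang it in the bath

### The arm

A 7-joint arm with a two-finger parallel gripper is mounted at the origin on the work surface. World frame = base frame: x ahead of the robot, y to its left, z up, the work surface at z = 0. Lengths are in mm, angles in degrees, forces in N, time in s.
With the tool pointing down it reaches from about 400 to 750 mm from the base axis. Payload 19.5 kg.
Tool frame: the origin (TCP) lies midway between the tips of the shut fingers; the grasp point (between the pads) lies 19 mm behind it (robot.tcp_to_grasp is the z of the grasp point in the tool frame, in mm); z points along the fingers, y is the line along which they close (so a half turn about z gives the same grasp; the last joint's range is limited). The gripper opens to 85 mm and grips with 20 to 120 N. Pads are 22 mm wide; open, the fingers measure 114 mm over their backs; the gripper's body (76 mm by 85 mm) begins 54 mm behind the grasp point. The pads swing forward as they close: fully open they stand 13 mm farther back than shut.
Start: joints at [-74.697, 40.479, -1.581, 85.061, 1.261, 54.483, -4.326], TCP at [174.739, 547.778, 231.268] pointing down, gripper open.
Joint ranges: [-155.06, 155.06], [-18.47, 123.98], [-90, 86.84], [0, 140.48], [-83.41, 263.41], [0, 116], [-161.91, 161.91]. Speed limits (degrees/s): [108.29, 108.29, 147.25, 147.25, 172.46, 172.46, 172.46].

### API

Orientations are given as a 3x3 rotation matrix whose columns are the frame's x, y, z axes.
In Python, from cell import robot gives the robot as it stands. The module is installed in compiled form; this text tells all that it offers.
- The arm moves only by the tool step_arm, never from a script. Its argument "deltas" is a list of rows, each an object of numbers: "dx", "dy", "dz": the shift along the world's x, y, z in m; "rx", "ry", "rz": the turn, a rotation vector about the world's x, y, z in rad; "gripper": the opening, from -1 (shut) to 1 (fully open). A call has 1 to 20 rows; each row is the pose to reach, as a shift and turn from the pose commanded when the call began; what a row does not reach only later rows make up. A row lasts 1/10 s, in which the tool goes at most 50 mm and 8.59 degrees, less where a joint would pass 70% of its speed; a pose out of reach is approached as far as the arm can. A call with a gripper value outside its range is refused whole. The fingers move at their own pace and stop on an object; "newtons" is the grip in N (left out, the last holds). Time passes only in rows, so rows that repeat a pose let the fingers close. It gives the time, the measured TCP pose, the force, the opening and the grip force at its end, in the units of the state.
- robot.observe(): the state, without advancing time (a new reading comes with each control period).
- robot.camera(name): name is "scene" or "top" or "wrist"; returns the picture (384x512x3 uint8, red, green, blue); there is no depth.
- robot.camera_model(name): a dict with "vertical_fov" (degrees; the focal length in pixels is half the picture's height over the tangent of half this angle, whatever the lens; pixels are square), "cx", "cy" (the principal point, pixels), "k1" (the pictures are not rectified: a ray, as slopes to the right and down, at radius r is drawn at 1 + k1 r^2 times it, then the intrinsics apply), "T" (4x4, takes a point from camera to world coordinates). Camera axes: x right, y up, looking along -z (the intrinsics and any distortion apply to the point x, -y, -z); pixel columns grow to the right and rows downward; lengths in mm; the calibration is good to about 2 mm. A picture is of the moment at which its call begins: read the wrist's pose just before it. camera_model takes no time and is no camera call; for the wrist camera it gives the pose at the moment of the call.
- robot.finish_job(): hands the job in; it is judged then, once.
The state is a dict: "t": time; "qpos": joint angles; "dq": joint speeds; "joint_efforts": joint torques, N m; "tool_pos": TCP position; "ee_rot": TCP orientation; "wrist_force": force on the tool from outside, world axes, zero at the start; "torque": the same for the moment, N m; "grip_width": finger opening in mm; "grasp_force": force on a finger pad.
Only numpy, scipy, OpenCV 4.12 (cv2) and the standard library are available. Lean on these libraries where they do the work, as an engineer would, in place of code of your own. Each camera call takes 0.05 s, during which the arm holds its last target. There are 200 camera calls.

### The job

Get the five tile fragments ready for washing: move the wire basket from the side of the ultrasonic bath to the light box, low side against the edge, and sweep all the fragments into it with the brush, never touching them with the gripper. Stand the brush back on the light box on its bristles, then take the basket by its black grip and lower it into the bath's tank, without dropping it, so that it hangs level by its bent lip on the rim, clear of the tank's floor, with all the fragments in it. Leave the jar, the photo scale and the forceps where they lie.

Things in the scene. Friction and masses are not known exactly. Their poses are not given: they have to be found in the camera images.
- lightbox: Flat-topped grey light box with a white plate, fixed on the bench: 300 (its x) x 360 (its y) x 75 high. Origin at the centre of its underside; z up, y towards the bath: the edge at y = +180 is the one to sweep over. The fragments lie within 90 either side of x = 0, the brush behind them (y about -140). (Sizes in mm.)
- bath: Stainless ultrasonic bath, empty, fixed: housing 290 (its x) x 175 (its y) x 175 high. Origin at the centre of its underside, z up; the light box is on its -y side. Open tank in its middle, 240 (x) x 140 (y) inside, floor at z = 75. Its upright rim, 5 thick outside that, stands 15 proud of the housing all round, top at z = 190. (Sizes in mm.)
- basket_mid (a point): Wire basket of steel, open on top, about 240 g. Point: centre of its box part, 34 above the underside. Box 170 (x) x 110 (y) x 68 high, 4 thick walls; z up. Low side at y = -55; hook plate and black grip on the side at y = +55. It starts on the bench with its hook almost against the bath's -y flank, so close that fingers do not fit round the grip there. (Sizes in mm.)
- basket_grip (a point): Centre of the basket's black upright grip, 122 above the basket's underside, at x = 0, y = +53 in the basket: 64 wide (x), 12 thick (y), from 99 to 145 above the underside. Axes as for basket_mid. (Sizes in mm.)
- basket_lip (a point): Middle of the underside of the basket's bent lip, 95 above the underside, y = +61 in the basket (axes as basket_mid). The lip leaves the plate (outer face y = +55, 110 wide), and turns down 11 at y = +67 to +71: a slot 12 wide, open below, to go over the 5 thick rim. Hung, this point is on the rim's top and the basket 20 clear of the tank's floor. (Sizes in mm.)
- basket_side (a point): Middle of the 8 thick top edge of the basket's x = -81 end wall, 63 above the underside (the edge's top is at 68; 10 deep). Axes as for basket_mid. (Sizes in mm.)
- brush_mid (a point): Bench brush with a wooden back, standing on stiff (rigid) bristles on the light box: 170 (x, its length) x 36 (y) x 66 high, about 160 g. This point is its centre, 33 above the bristle ends. z up. Bristle block 160 x 32, 40 high; wooden back 170 x 36 from 39 to 66 above the bristle ends, rounded at the edges. (Sizes in mm.)
- sherd1_mid (a point): Centre of a fragment of red clay roof tile, an irregular chunk about 62 x 40 x 18, lying flat on the light box (x along its length, z up), about 65 g. (Sizes in mm.)
- sherd2_mid (a point): Centre of a fragment of red clay roof tile, an irregular chunk about 62 x 38 x 16, lying flat on the light box (x along its length, z up), about 65 g. (Sizes in mm.)
- sherd3_mid (a point): Centre of a fragment of red clay roof tile, an irregular chunk about 60 x 40 x 20, lying flat on the light box (x along its length, z up), about 65 g. (Sizes in mm.)
- sherd4_mid (a point): Centre of a fragment of red clay roof tile, an irregular chunk about 64 x 36 x 18, lying flat on the light box (x along its length, z up), about 65 g. (Sizes in mm.)
- sherd5_mid (a point): Centre of a fragment of red clay roof tile, an irregular chunk about 60 x 40 x 17, lying flat on the light box (x along its length, z up), about 65 g. (Sizes in mm.)
- jar_mid (a point): Small brown sample jar, 46 across and 70 high, at the far side of the light box's top: leave it. This point is its centre. (Sizes in mm.)
- scale_mid (a point): Flat white photo scale (ruler), 28 x 150 x 4, on the far side of the light box's top: leave it. This point is its centre. (Sizes in mm.)
- forceps_mid (a point): Steel forceps, about 130 long, 20 wide and 8 high, lying along the near (-x) edge of the light box's top: leave them. This point is their centre. (Sizes in mm.)

How it is judged:
By the outcome, as a careful person would: the job done as asked, in the order asked, and still so for the second after the job is handed in, with the robot touching nothing.
It also fails if it takes over 72 s, if anything falls off the work surface, if the arm or the gripper's body presses on something with over 40 N, if the wrist force passes 120 N, or if a joint passes its speed limit or range.

## Working session

There is one attempt and no reset: what is moved stays moved. The work goes in short steps, Python scripts to look and compute and a tool call to move; the robot and the scene stay as the last step left them, time stands still between calls to the robot, and variables do not carry over. Pictures are saved under pics/ and viewed, at most 10 in all, crops included, and the job is handed in when it is done.

Besides the shell and the picture viewer there is one more tool, called after ">>>" as name(argument=value, ...), one argument or row to a line, values as JSON. step_arm: Moves the arm, as the interface text tells. Its arguments: {"type":"object","properties":{"deltas":{"type":"array","items":{"type":"object","properties":{"dx":{"type":"number"},"dy":{"type":"number"},"dz":{"type":"number"},"rx":{"type":"number"},"ry":{"type":"number"},"rz":{"type":"number"},"gripper":{"type":"number"}}}},"newtons":{"type":"number"}},"required":["deltas"]}

```bash
mkdir -p pics
cat > h.py <<'E'
import numpy as np, cv2
from cell import robot
def ray(m,u,v):
    f=192/np.tan(np.radians(m["vertical_fov"])/2)
    xd=np.array([(u-m["cx"])/f,(v-m["cy"])/f]); x=xd.copy()
    for _ in range(30): x=xd/(1+m["k1"]*(x@x))
    T=np.array(m["T"]); d=T[:3,:3]@np.array([x[0],-x[1],-1.]); return T[:3,3],d
def onz(m,u,v,z):
    o,d=ray(m,u,v); return o+d*(z-o[2])/d[2]
def proj(m,p):
    f=192/np.tan(np.radians(m["vertical_fov"])/2); T=np.array(m["T"])
    c=T[:3,:3].T@(np.array(p,float)-T[:3,3]); x=np.array([c[0],-c[1]])/-c[2]
    x=x*(1+m["k1"]*(x@x)); return x*f+[m["cx"],m["cy"]]
def snap(n,fn):
    m=robot.camera_model(n); a=robot.camera(n); cv2.imwrite('pics/'+fn,cv2.cvtColor(a,cv2.COLOR_RGB2BGR)); return m,a
E
python3 - <<'E'
from h import *
for n in("scene","top"):
    m,a=snap(n,n+'0.png'); print(n,m["vertical_fov"],m["k1"],np.round(m["T"],2).tolist())
a=cv2.imread('pics/scene0.png');b=cv2.imread('pics/top0.png')
s=robot.observe();print(s["tool_pos"],s["ee_rot"],s["t"])
E
```

```text
scene 50.372144527228585 -0.044471778029560156 [[0.41, -0.68, 0.61, 1121.78], [0.91, 0.31, -0.28, -302.6], [0.0, 0.67, 0.74, 840.09], [0.0, 0.0, 0.0, 1.0]]
top 49.95819092905168 -0.12711701870323228 [[-0.02, 0.99, -0.11, 409.4], [-1.0, -0.02, 0.02, 0.34], [0.01, 0.11, 0.99, 1242.25], [0.0, 0.0, 0.0, 1.0]]
[174.68662925 547.59621729 230.90215739] [[-9.52685010e-01  3.03959204e-01 -2.72786188e-04]
 [ 3.03959326e-01  9.52684585e-01 -9.00281473e-04]
 [-1.37696436e-05 -9.40600570e-04 -9.99999558e-01]] 0.1
```

View pics/top0.png

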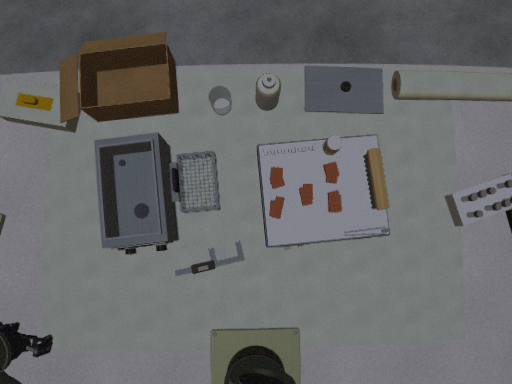

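View pics/scene0.png

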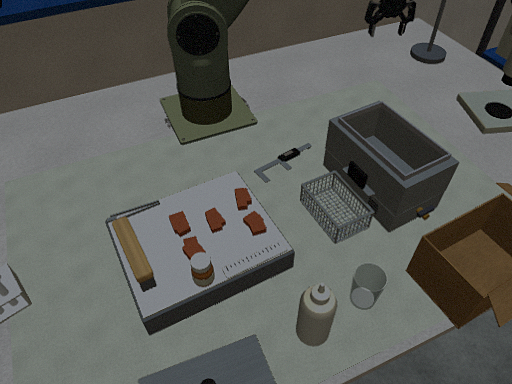

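The top view shows the light box (258–388, 135–246), fragments red near (277,177), (331,172), (306,194), (277,208), (335,201), brush (377,179), basket (198,182), bath (133,190). The scene view confirms it. Enlarging for corners.

Run:
```python
from h import *
b=cv2.imread('pics/top0.png');c=b[125:255,90:250];cv2.imwrite('pics/c0.png',cv2.resize(np.clip(c*1.8,0,255).astype(np.uint8),None,fx=4.6,fy=4.6,interpolation=cv2.INTER_CUBIC))
m=robot.camera_model("top"); hsv=cv2.cvtColor(b,cv2.COLOR_BGR2HSV)
def rects(mask,z,amin,amax):
    for k in cv2.findContours(mask,cv2.RETR_EXTERNAL,cv2.CHAIN_APPROX_NONE)[0]:
        if not amin<cv2.contourArea(k)<amax: continue
        P=np.array([onz(m,*p[0],z)[:2] for p in k],np.float32)
        r=cv2.minAreaRect(P); print(z,np.round(r[0],1),np.round(r[1],1),round(r[2],1), np.round(cv2.boundingRect(k)), 'c',np.round(P.mean(0)),)
roi=np.zeros(b.shape[:2],np.uint8);roi[125:255,240:400]=255
red=cv2.inRange(hsv,(0,110,60),(12,255,255))&roi; print('red');rects(red,85,40,2000)
wood=cv2.inRange(hsv,(10,70,80),(25,255,255))&roi; print('wood');rects(wood,139,80,4000)
wh=((b.min(2)>115).astype(np.uint8)*255)&roi
print(b[190,250],b[225,300],b[160,300]); print('box');rects(cv2.morphologyEx(wh,cv2.MORPH_CLOSE,np.ones((9,9))),75,2000,30000)
```

```text
red
85 [487.4 -65.5] [33.2 58.2] 77.2 [270 197  14  21] c [487. -67.]
85 [ 500.1 -231.2] [55.3 35.5] 3.9 [328 191  13  21] c [ 498. -231.]
85 [ 521.2 -150.3] [56.9 35.1] 2.1 [299 184  14  21] c [ 522. -152.]
85 [570.8 -68.8] [55.8 38. ] 7.1 [270 168  15  20] c [571. -69.]
85 [ 581.6 -226.2] [57.1 37.4] 6.5 [324 162  15  21] c [ 582. -225.]
wood
139 [ 555. -345.] [167.1  35.8] 6.6 [367 149  22  61] c [ 554. -345.]
[118 119 116] [142 131 132] [145 134 132]
box
75 [ 536.4 -200.2] [470.9 378.6] 89.1 [240 125 160 130] c [ 538. -197.]
```

View pics/c0.png

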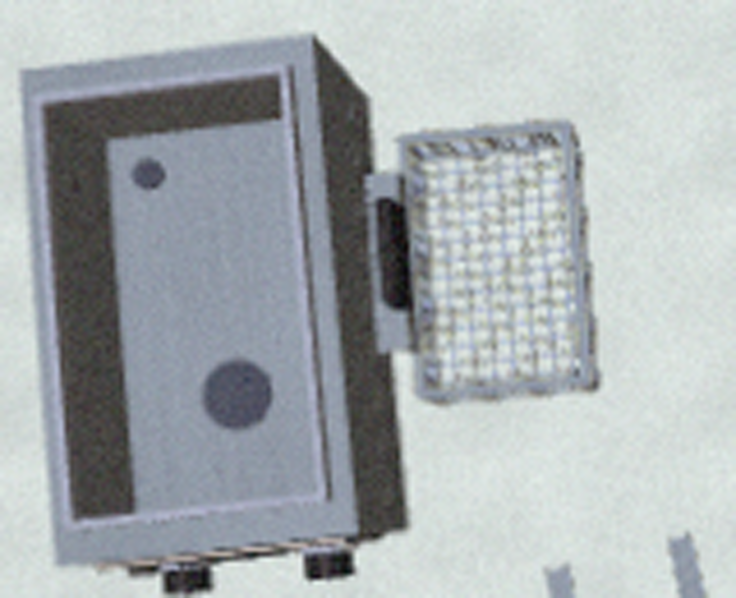

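The crop shows the bath rim corners at (38,100),(293,70),(328,500),(68,527), the basket rim corners at (400,135),(572,122),(597,385),(425,402), and the grip at (393,253).

Run:
```python
from h import *
m=robot.camera_model("top")
def cor(L,z,n):
    P=np.array([onz(m,u,v,z)[:2] for u,v in L]); print(n,np.round(P,0).tolist(),'c',P.mean(0).round(1),'sides',[round(float(np.linalg.norm(P[i]-P[i-1]))) for i in range(4)],
     'ang',[round(float(np.degrees(np.arctan2(*(P[i]-P[i-1])[::-1]))),1) for i in range(4)])
C=lambda L:[(90+u/4.6-.4,125+v/4.6-.4) for u,v in L]
cor(C([(38,100),(293,70),(328,500),(68,527)]),190,'rim')
cor(C([(400,135),(572,122),(597,385),(425,402)]),68,'bask')
print(onz(m,*C([(393,253)])[0],135))
cor([(258,143),(378,135),(388,236),(266,246)],75,'box')
# box corner refinement by edges in gray
b=cv2.imread('pics/top0.png');b=b[128:255,250:400];cv2.imwrite('pics/c1.png',cv2.resize(np.clip(b*1.5,0,255).astype(np.uint8),None,fx=4.7,fy=4.7,interpolation=cv2.INTER_CUBIC))
```

```text
rim [[648.0, 406.0], [661.0, 257.0], [417.0, 236.0], [404.0, 384.0]] c [532.3 320.7] sides [245, 150, 245, 149] ang [5.3, -84.8, -174.9, 95.1]
bask [[646.0, 218.0], [652.0, 109.0], [486.0, 95.0], [478.0, 202.0]] c [565.7 156.1] sides [170, 109, 167, 107] ang [5.4, -86.8, -175.1, 94.6]
[562.1496871  209.53472245 135.        ]
box [[673.0, -19.0], [692.0, -372.0], [396.0, -386.0], [377.0, -35.0]] c [ 534.4 -203.3] sides [296, 354, 296, 351] ang [3.2, -86.9, -177.3, 93.1]
```

View pics/c1.png

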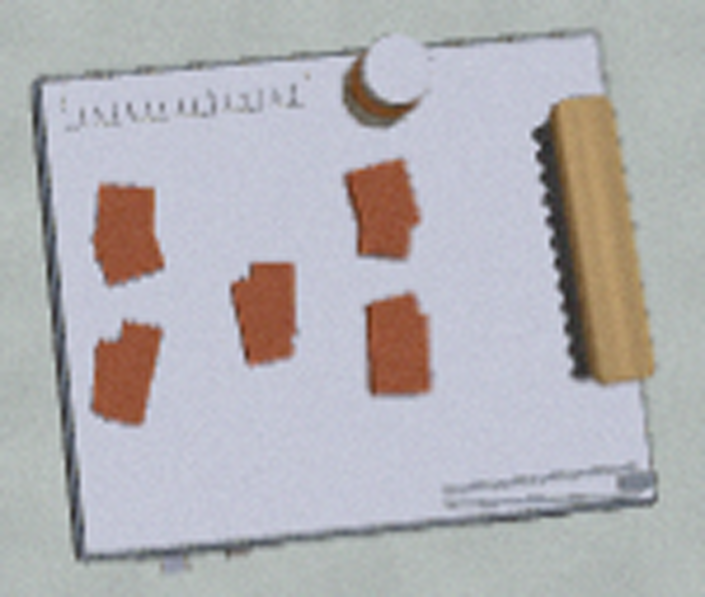

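Fragments, brush (wood at (600,240)), jar (388,80) and forceps (550,490) are clear; box corners in the crop at (34,78),(600,32),(655,500),(82,558). Moving above the basket's near end wall.

>>> step_arm(
  deltas=[
    {"dx":0.03,"dy":-0.04,"rz":-0.1,"gripper":1},
    {"dx":0.06,"dy":-0.08,"rz":-0.22,"gripper":1},
    {"dx":0.09,"dy":-0.115,"rz":-0.34,"gripper":1},
    {"dx":0.12,"dy":-0.155,"rz":-0.46,"gripper":1},
    {"dx":0.15,"dy":-0.193,"rz":-0.58,"gripper":1},
    {"dx":0.18,"dy":-0.23,"rz":-0.7,"gripper":1},
    {"dx":0.21,"dy":-0.27,"rz":-0.82,"gripper":1},
    {"dx":0.24,"dy":-0.31,"rz":-0.94,"gripper":1},
    {"dx":0.27,"dy":-0.348,"rz":-1.06,"gripper":1},
    {"dx":0.3,"dy":-0.385,"rz":-1.14,"gripper":1},
    {"dx":0.31,"dy":-0.399,"dz":-0.02,"rz":-1.171,"gripper":1},
    {"dx":0.31,"dy":-0.399,"dz":-0.04,"rz":-1.171,"gripper":1},
    {"dx":0.31,"dy":-0.399,"dz":-0.04,"rz":-1.171,"gripper":1},
    {"dx":0.31,"dy":-0.399,"dz":-0.04,"rz":-1.171,"gripper":1},
  ],
)

```text
validation failed for argument at $.de...
```

Run:
```python
from h import *
m,a=snap("wrist","w0.png"); s=robot.observe();print(s["t"],s["tool_pos"].round(1),s["ee_rot"].round(3).tolist(),s["grip_width"])
mt=robot.camera_model("top")
P=np.array([onz(mt,250+u/4.7-.4,128+v/4.7-.4,75)[:2] for u,v in [(34,78),(600,32),(655,500),(82,558)]]);c=P.mean(0);print(P.round(),c)
for i in range(4): d=P[i]-P[i-1];print(np.linalg.norm(d).round(),np.degrees(np.arctan2(d[1],d[0])).round(1))
for p in ([485,148.8,68],[646,163.4,68],[562,209,145]): print(proj(m,p).round())
```

```text
0.15 [174.7 547.6 231. ] [[-0.953, 0.304, -0.0], [0.304, 0.953, -0.001], [-0.0, -0.001, -1.0]] 85.2047939848741
[[ 669.  -15.]
 [ 694. -370.]
 [ 402. -389.]
 [ 376.  -38.]] [ 535.17335736 -203.39388822]
294.0 4.5
356.0 -86.0
293.0 -176.3
352.0 94.2
[ 62. 450.]
[117. 516.]
[ 93. 550.]
```

View pics/w0.png

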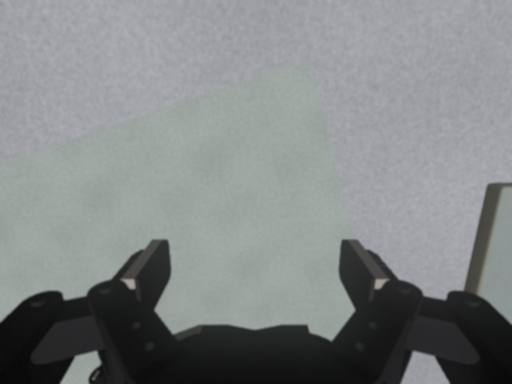

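The move was refused on its format, so this view only shows bare bench with the fingers at (150,280) and (370,280). I'll retry with all the fields in each row.

>>> step_arm(
  deltas=[
    {"dx":0.03,"dy":-0.04,"dz":0,"rx":0,"ry":0,"rz":-0.1,"gripper":1},
    {"dx":0.06,"dy":-0.08,"dz":0,"rx":0,"ry":0,"rz":-0.22,"gripper":1},
    {"dx":0.09,"dy":-0.115,"dz":0,"rx":0,"ry":0,"rz":-0.34,"gripper":1},
    {"dx":0.12,"dy":-0.155,"dz":0,"rx":0,"ry":0,"rz":-0.46,"gripper":1},
    {"dx":0.15,"dy":-0.193,"dz":0,"rx":0,"ry":0,"rz":-0.58,"gripper":1},
    {"dx":0.18,"dy":-0.23,"dz":0,"rx":0,"ry":0,"rz":-0.7,"gripper":1},
    {"dx":0.21,"dy":-0.27,"dz":0,"rx":0,"ry":0,"rz":-0.82,"gripper":1},
    {"dx":0.24,"dy":-0.31,"dz":0,"rx":0,"ry":0,"rz":-0.94,"gripper":1},
    {"dx":0.27,"dy":-0.348,"dz":0,"rx":0,"ry":0,"rz":-1.06,"gripper":1},
    {"dx":0.3,"dy":-0.385,"dz":0,"rx":0,"ry":0,"rz":-1.14,"gripper":1},
    {"dx":0.31,"dy":-0.399,"dz":-0.02,"rx":0,"ry":0,"rz":-1.171,"gripper":1},
    {"dx":0.31,"dy":-0.399,"dz":-0.04,"rx":0,"ry":0,"rz":-1.171,"gripper":1},
    {"dx":0.31,"dy":-0.399,"dz":-0.04,"rx":0,"ry":0,"rz":-1.171,"gripper":1},
    {"dx":0.31,"dy":-0.399,"dz":-0.04,"rx":0,"ry":0,"rz":-1.171,"gripper":1},
  ],
  newtons=60,
)

```text
t: 1.55
tool_pos: [484.6, 149.1, 191.7]
ee_rot: [[-0.091, 0.996, -0.0], [0.996, 0.091, 0.0], [0.0, -0.0, -1.0]]
wrist_force: [-0.1, -0.7, -0.8]
grip_width: 85.7
grasp_force: 0.0
```

Run:
```python
from h import *
m,a=snap("wrist","w1.png")
for p in ([485,148.8,68],[646,163.4,68],[562,209,145],[480,203,68]): print(proj(m,p).round())
```

```text
[255. 188.]
[423. 188.]
[381. 141.]
[255. 131.]
```

View pics/w1.png

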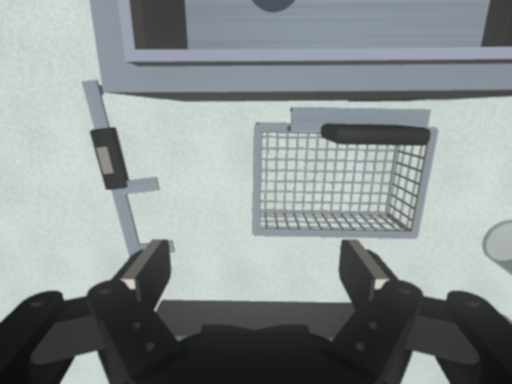

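The wrist view shows the basket's near end wall at column 257 (rows 125–235), within 3 mm of the estimate, and the grip at (375,133). Descend and grasp.

>>> step_arm(
  deltas=[
    {"dx":0.001,"dy":0.002,"dz":-0.03,"rx":0,"ry":0,"rz":0,"gripper":1},
    {"dx":0.002,"dy":0.002,"dz":-0.065,"rx":0,"ry":0,"rz":0,"gripper":1},
    {"dx":0.002,"dy":0.002,"dz":-0.1,"rx":0,"ry":0,"rz":0,"gripper":1},
    {"dx":0.002,"dy":0.002,"dz":-0.13,"rx":0,"ry":0,"rz":0,"gripper":1},
    {"dx":0.002,"dy":0.002,"dz":-0.147,"rx":0,"ry":0,"rz":0,"gripper":1},
    {"dx":0.002,"dy":0.002,"dz":-0.147,"rx":0,"ry":0,"rz":0,"gripper":-1},
    {"dx":0.002,"dy":0.002,"dz":-0.147,"rx":0,"ry":0,"rz":0,"gripper":-1},
    {"dx":0.002,"dy":0.002,"dz":-0.147,"rx":0,"ry":0,"rz":0,"gripper":-1},
    {"dx":0.002,"dy":0.002,"dz":-0.147,"rx":0,"ry":0,"rz":0,"gripper":-1},
    {"dx":0.002,"dy":0.002,"dz":-0.147,"rx":0,"ry":0,"rz":0,"gripper":-1},
    {"dx":0.002,"dy":0.002,"dz":-0.147,"rx":0,"ry":0,"rz":0,"gripper":-1},
    {"dx":0.002,"dy":0.002,"dz":-0.147,"rx":0,"ry":0,"rz":0,"gripper":-1},
    {"dx":0.002,"dy":0.002,"dz":-0.147,"rx":0,"ry":0,"rz":0,"gripper":-1},
    {"dx":0.002,"dy":0.002,"dz":-0.147,"rx":0,"ry":0,"rz":0,"gripper":-1},
  ],
  newtons=80,
)

```text
t: 3.0
tool_pos: [487.1, 150.9, 45.0]
ee_rot: [[-0.091, 0.996, 0.001], [0.996, 0.091, 0.0], [0.0, 0.001, -1.0]]
wrist_force: [-1.3, -0.6, 13.7]
grip_width: 6.4
grasp_force: 78.8
```

>>> step_arm(
  deltas=[
    {"dx":0,"dy":0,"dz":0.01,"rx":0,"ry":0,"rz":0,"gripper":-1},
    {"dx":0,"dy":-0.005,"dz":0.02,"rx":0,"ry":0,"rz":0,"gripper":-1},
    {"dx":-0.005,"dy":-0.02,"dz":0.03,"rx":0,"ry":0,"rz":-0.003,"gripper":-1},
    {"dx":-0.015,"dy":-0.04,"dz":0.03,"rx":0,"ry":0,"rz":-0.007,"gripper":-1},
    {"dx":-0.025,"dy":-0.06,"dz":0.03,"rx":0,"ry":0,"rz":-0.01,"gripper":-1},
    {"dx":-0.035,"dy":-0.08,"dz":0.03,"rx":0,"ry":0,"rz":-0.015,"gripper":-1},
    {"dx":-0.044,"dy":-0.095,"dz":0.02,"rx":0,"ry":0,"rz":-0.019,"gripper":-1},
    {"dx":-0.046,"dy":-0.1,"dz":0.012,"rx":0,"ry":0,"rz":-0.019,"gripper":-1},
    {"dx":-0.046,"dy":-0.1,"dz":0.005,"rx":0,"ry":0,"rz":-0.019,"gripper":-1},
    {"dx":-0.046,"dy":-0.1,"dz":0.005,"rx":0,"ry":0,"rz":-0.019,"gripper":-1},
  ],
)

```text
t: 4.0
tool_pos: [440.8, 51.1, 48.7]
ee_rot: [[-0.072, 0.997, -0.001], [0.997, 0.072, 0.0], [0.0, -0.001, -1.0]]
wrist_force: [-0.2, 0.3, -2.4]
grip_width: 6.3
grasp_force: 78.4
```

Run:
```python
from h import *
m,a=snap("wrist","w2.png"); m2,b=snap("scene","s2.png"); s=robot.observe(); print(s["tool_pos"].round(1))
ex=np.array([.9974,.0715,0]);ey=np.array([-.0715,.9974,0]);c=np.array([535.2,-203.4,75])
for x in(-80,0,80): print('edge',proj(m,c+ey*180+ex*x).round(),proj(m2,c+ey*180+ex*x).round())
a=cv2.imread('pics/w2.png');b=cv2.imread('pics/s2.png')[150:290,140:400]
cv2.imwrite('pics/v2.png',np.hstack([cv2.resize(a,(400,300)),cv2.resize(b,(400,300),interpolation=cv2.INTER_CUBIC)]))
```

```text
[441.   51.4  49.3]
edge [247. 406.] [249. 184.]
edge [396. 407.] [264. 205.]
edge [547. 408.] [281. 228.]
```

View pics/v2.png

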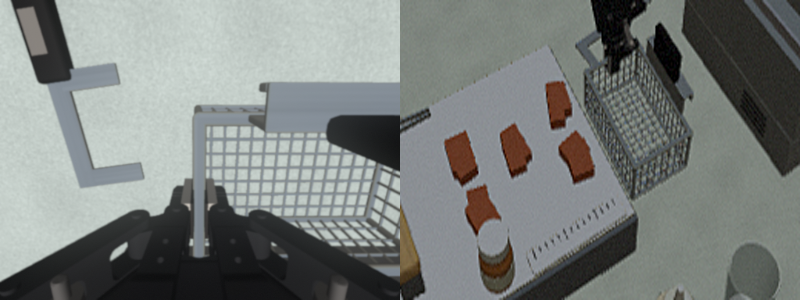

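The basket is held level and square, just short of the box edge. Creeping in towards contact.

>>> step_arm(
  deltas=[
    {"dx":0,"dy":-0.005,"dz":0,"rx":0,"ry":0,"rz":0,"gripper":-1},
    {"dx":0.001,"dy":-0.01,"dz":0,"rx":0,"ry":0,"rz":0,"gripper":-1},
    {"dx":0.001,"dy":-0.015,"dz":0,"rx":0,"ry":0,"rz":0,"gripper":-1},
    {"dx":0.001,"dy":-0.018,"dz":0,"rx":0,"ry":0,"rz":0,"gripper":-1},
    {"dx":0.001,"dy":-0.02,"dz":0,"rx":0,"ry":0,"rz":0,"gripper":-1},
    {"dx":0.001,"dy":-0.021,"dz":0,"rx":0,"ry":0,"rz":0,"gripper":-1},
  ],
)

```text
t: 4.7
tool_pos: [441.7, 29.6, 49.3]
ee_rot: [[-0.072, 0.997, -0.0], [0.997, 0.072, 0.0], [0.0, -0.0, -1.0]]
wrist_force: [0.2, -0.4, -2.8]
grip_width: 6.6
grasp_force: 78.4
```

>>> step_arm(
  deltas=[
    {"dx":0,"dy":-0.002,"dz":0,"rx":0,"ry":0,"rz":0,"gripper":-1},
    {"dx":0,"dy":-0.003,"dz":0,"rx":0,"ry":0,"rz":0,"gripper":-1},
    {"dx":0,"dy":-0.004,"dz":0,"rx":0,"ry":0,"rz":0,"gripper":-1},
    {"dx":0,"dy":-0.005,"dz":0,"rx":0,"ry":0,"rz":0,"gripper":-1},
  ],
)

```text
t: 5.1
tool_pos: [441.7, 24.8, 49.3]
ee_rot: [[-0.072, 0.997, -0.0], [0.997, 0.072, 0.0], [0.0, -0.0, -1.0]]
wrist_force: [0.5, -0.5, -1.7]
grip_width: 6.1
grasp_force: 78.4
```

>>> step_arm(
  deltas=[
    {"dx":0,"dy":-0.001,"dz":0,"rx":0,"ry":0,"rz":0,"gripper":-1},
    {"dx":0,"dy":-0.002,"dz":0,"rx":0,"ry":0,"rz":0,"gripper":-1},
    {"dx":0,"dy":-0.003,"dz":0,"rx":0,"ry":0,"rz":0,"gripper":-1},
    {"dx":0,"dy":-0.004,"dz":0,"rx":0,"ry":0,"rz":0,"gripper":-1},
  ],
)

```text
t: 5.5
tool_pos: [441.7, 21.6, 49.3]
ee_rot: [[-0.073, 0.997, -0.0], [0.997, 0.073, 0.001], [0.001, -0.0, -1.0]]
wrist_force: [-0.5, 13.7, -0.7]
grip_width: 6.7
grasp_force: 78.6
```

Contact felt (13.7 N). Ease back slightly, set down, release, rise.

>>> step_arm(
  deltas=[
    {"dx":0,"dy":0.0008,"dz":-0.002,"rx":0,"ry":0,"rz":0,"gripper":-1},
    {"dx":0,"dy":0.0008,"dz":-0.0045,"rx":0,"ry":0,"rz":0,"gripper":-1},
    {"dx":0,"dy":0.0008,"dz":-0.0045,"rx":0,"ry":0,"rz":0,"gripper":-0.8},
    {"dx":0,"dy":0.0008,"dz":-0.0045,"rx":0,"ry":0,"rz":0,"gripper":-0.3},
    {"dx":0,"dy":0.0008,"dz":-0.0045,"rx":0,"ry":0,"rz":0,"gripper":0.0},
    {"dx":0,"dy":0.0008,"dz":-0.0045,"rx":0,"ry":0,"rz":0,"gripper":0.0},
    {"dx":0,"dy":0.0008,"dz":0.02,"rx":0,"ry":0,"rz":0,"gripper":0.0},
    {"dx":0,"dy":0.0008,"dz":0.06,"rx":0,"ry":0,"rz":0,"gripper":0.0},
    {"dx":0,"dy":0.0008,"dz":0.1,"rx":0,"ry":0,"rz":0,"gripper":0.0},
    {"dx":0,"dy":0.0008,"dz":0.14,"rx":0,"ry":0,"rz":0,"gripper":0.2},
    {"dx":0,"dy":0.0008,"dz":0.15,"rx":0,"ry":0,"rz":0,"gripper":0.2},
  ],
)

```text
t: 6.6
tool_pos: [442.6, 21.5, 202.7]
ee_rot: [[-0.072, 0.997, 0.004], [0.997, 0.072, 0.0], [0.0, 0.005, -1.0]]
wrist_force: [0.4, 0.5, -0.6]
grip_width: 51.5
grasp_force: 0.0
```

Run:
```python
from h import *
s=robot.observe();print(s["t"],s["tool_pos"].round(1),s["wrist_force"].round(1),s["qpos"].round(1))
m=robot.camera_model("top"); a=robot.camera("top");cv2.imwrite('pics/t3.png',a[:,:,::-1])
hsv=cv2.cvtColor(a,cv2.COLOR_RGB2HSV)
# black grip location
k=cv2.inRange(hsv,(0,0,0),(180,255,50));k[:150]=0;k[230:]=0;k[:,:205]=0;k[:,265:]=0
for q in cv2.findContours(k,cv2.RETR_EXTERNAL,cv2.CHAIN_APPROX_NONE)[0]:
    if cv2.contourArea(q)>25:
        P=np.array([onz(m,*p[0],145)[:2] for p in q],np.float32);print(cv2.boundingRect(q),cv2.minAreaRect(P))
m=robot.camera_model("scene")
b=cv2.imread('pics/top0.png');hsv=cv2.cvtColor(b,cv2.COLOR_BGR2HSV)
```

```text
6.6 [442.6  21.5 202.7] [ 0.4  0.5 -0.6] [-12.4  32.8   9.2 113.9  -9.   33.6   6.9]
```

>>> step_arm(
  deltas=[
    {"dx":0.01,"dy":-0.03,"dz":0,"rx":0,"ry":0,"rz":-0.12,"gripper":1},
    {"dx":0.02,"dy":-0.06,"dz":0,"rx":0,"ry":0,"rz":-0.24,"gripper":1},
    {"dx":0.03,"dy":-0.09,"dz":0,"rx":0,"ry":0,"rz":-0.37,"gripper":1},
    {"dx":0.04,"dy":-0.12,"dz":0,"rx":0,"ry":0,"rz":-0.5,"gripper":1},
    {"dx":0.05,"dy":-0.155,"dz":0,"rx":0,"ry":0,"rz":-0.63,"gripper":1},
    {"dx":0.06,"dy":-0.19,"dz":0,"rx":0,"ry":0,"rz":-0.76,"gripper":1},
    {"dx":0.07,"dy":-0.225,"dz":0,"rx":0,"ry":0,"rz":-0.89,"gripper":1},
    {"dx":0.08,"dy":-0.26,"dz":0,"rx":0,"ry":0,"rz":-1.02,"gripper":1},
    {"dx":0.09,"dy":-0.295,"dz":0,"rx":0,"ry":0,"rz":-1.15,"gripper":1},
    {"dx":0.1,"dy":-0.33,"dz":0,"rx":0,"ry":0,"rz":-1.28,"gripper":1},
    {"dx":0.11,"dy":-0.355,"dz":0,"rx":0,"ry":0,"rz":-1.41,"gripper":1},
    {"dx":0.112,"dy":-0.3665,"dz":0,"rx":0,"ry":0,"rz":-1.5,"gripper":1},
    {"dx":0.112,"dy":-0.3665,"dz":0,"rx":0,"ry":0,"rz":-1.527,"gripper":1},
    {"dx":0.112,"dy":-0.3665,"dz":0,"rx":0,"ry":0,"rz":-1.527,"gripper":1},
  ],
)

```text
t: 8.05
tool_pos: [553.5, -344.3, 198.5]
ee_rot: [[0.993, 0.117, -0.001], [0.117, -0.993, 0.001], [-0.001, -0.001, -1.0]]
wrist_force: [0.3, 1.3, -0.0]
grip_width: 85.3
grasp_force: 0.0
```

Run:
```python
from h import *
m,a=snap("wrist","w4.png"); s=robot.observe();print(s["t"],s["tool_pos"].round(1),s["ee_rot"].round(3).tolist())
hsv=cv2.cvtColor(a,cv2.COLOR_RGB2HSV)
k=cv2.inRange(hsv,(10,70,70),(25,255,255))
for q in cv2.findContours(k,cv2.RETR_EXTERNAL,cv2.CHAIN_APPROX_NONE)[0]:
    if cv2.contourArea(q)>300:
        P=np.array([onz(m,*p[0],139)[:2] for p in q],np.float32);print(cv2.boundingRect(q),cv2.minAreaRect(P))
# sherds
m=robot.camera_model("top"); t=cv2.imread('pics/t3.png');m,a=snap("top","t4.png");t=a[:,:,::-1]
b=cv2.resize(np.clip(t[125:255,150:400]*1.5,0,255).astype(np.uint8),None,fx=2.4,fy=2.4,interpolation=cv2.INTER_CUBIC)
w=cv2.resize(cv2.imread('pics/w4.png')[:,:,:],(400,300)); o=np.zeros((600,640,3),np.uint8);o[:b.shape[0],:b.shape[1]]=b;o[300:,:400]=w[:300];cv2.imwrite('pics/v4.png',np.vstack([b,np.pad(w,((0,0),(0,b.shape[1]-400),(0,0)))])[:600])
```

```text
8.1 [ 553.7 -344.   198.9] [[0.993, 0.118, -0.0], [0.118, -0.993, 0.001], [-0.0, -0.001, -1.0]]
(238, 86, 50, 214) ((557.3057250976562, -347.22711181640625), (164.81216430664062, 33.52973556518555), 6.3179473876953125)
(103, 12, 40, 65) ((650.2845458984375, -248.35855102539062), (20.357879638671875, 37.98272705078125), 73.89400482177734)
```

View pics/v4.png

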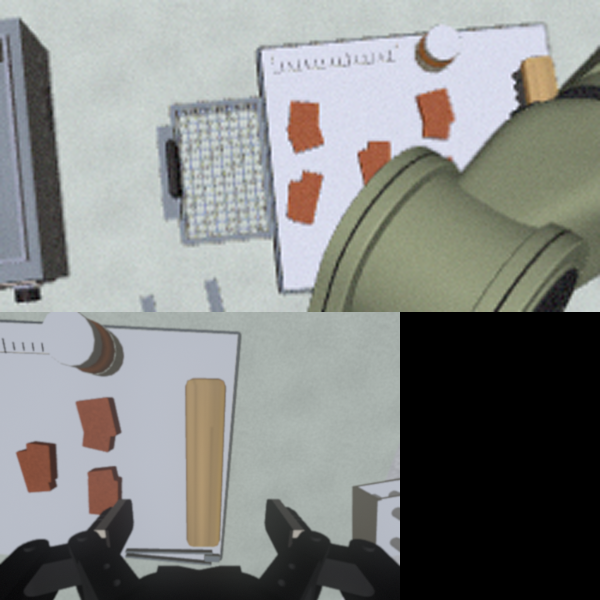

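The basket sits flush against the edge, covering the fragments' width; the brush lies between the fingers (crop (205,460)), about 557,−347. Grasp it.

>>> step_arm(
  deltas=[
    {"dx":0.001,"dy":-0.001,"dz":-0.03,"rx":0,"ry":0,"rz":0,"gripper":1},
    {"dx":0.002,"dy":-0.001,"dz":-0.06,"rx":0,"ry":0,"rz":0,"gripper":1},
    {"dx":0.002,"dy":-0.001,"dz":-0.08,"rx":0,"ry":0,"rz":0,"gripper":1},
    {"dx":0.002,"dy":-0.001,"dz":-0.09,"rx":0,"ry":0,"rz":0,"gripper":1},
    {"dx":0.002,"dy":-0.001,"dz":-0.09,"rx":0,"ry":0,"rz":0,"gripper":0},
    {"dx":0.002,"dy":-0.001,"dz":-0.09,"rx":0,"ry":0,"rz":0,"gripper":-1},
    {"dx":0.002,"dy":-0.001,"dz":-0.09,"rx":0,"ry":0,"rz":0,"gripper":-1},
    {"dx":0.002,"dy":-0.001,"dz":-0.09,"rx":0,"ry":0,"rz":0,"gripper":-1},
    {"dx":0.002,"dy":-0.001,"dz":-0.09,"rx":0,"ry":0,"rz":0,"gripper":-1},
    {"dx":0.002,"dy":-0.001,"dz":-0.09,"rx":0,"ry":0,"rz":0,"gripper":-1},
    {"dx":0.002,"dy":-0.001,"dz":-0.09,"rx":0,"ry":0,"rz":0,"gripper":-1},
  ],
  newtons=100,
)

```text
t: 9.25
tool_pos: [556.2, -346.3, 110.6]
ee_rot: [[0.993, 0.116, 0.002], [0.116, -0.993, -0.001], [0.002, 0.001, -1.0]]
wrist_force: [-0.9, -0.5, 7.4]
grip_width: 34.4
grasp_force: 98.8
```

>>> step_arm(
  deltas=[
    {"dx":0,"dy":0,"dz":0.002,"rx":0,"ry":0,"rz":0,"gripper":-1},
    {"dx":-0.003,"dy":0.008,"dz":0.002,"rx":0,"ry":0,"rz":-0.015,"gripper":-1},
    {"dx":-0.007,"dy":0.025,"dz":0.002,"rx":0,"ry":0,"rz":-0.03,"gripper":-1},
    {"dx":-0.011,"dy":0.045,"dz":0.002,"rx":0,"ry":0,"rz":-0.045,"gripper":-1},
    {"dx":-0.0125,"dy":0.063,"dz":0.002,"rx":0,"ry":0,"rz":-0.045,"gripper":-1},
    {"dx":-0.013,"dy":0.074,"dz":0.002,"rx":0,"ry":0,"rz":-0.045,"gripper":-1},
    {"dx":-0.013,"dy":0.074,"dz":0.002,"rx":0,"ry":0,"rz":-0.045,"gripper":-1},
  ],
)

```text
t: 9.95
tool_pos: [543.2, -270.6, 111.5]
ee_rot: [[0.997, 0.072, 0.0], [0.072, -0.997, 0.001], [0.0, -0.001, -1.0]]
wrist_force: [0.3, -0.7, -1.5]
grip_width: 34.6
grasp_force: 99.6
```

>>> step_arm(
  deltas=[
    {"dx":-0.0006,"dy":0.009,"dz":0,"rx":0,"ry":0,"rz":0,"gripper":-1},
    {"dx":-0.0013,"dy":0.018,"dz":0,"rx":0,"ry":0,"rz":0,"gripper":-1},
    {"dx":-0.0019,"dy":0.027,"dz":0,"rx":0,"ry":0,"rz":0,"gripper":-1},
    {"dx":-0.0026,"dy":0.036,"dz":0,"rx":0,"ry":0,"rz":0,"gripper":-1},
    {"dx":-0.0032,"dy":0.045,"dz":0,"rx":0,"ry":0,"rz":0,"gripper":-1},
    {"dx":-0.0039,"dy":0.054,"dz":0,"rx":0,"ry":0,"rz":0,"gripper":-1},
    {"dx":-0.0045,"dy":0.063,"dz":0,"rx":0,"ry":0,"rz":0,"gripper":-1},
    {"dx":-0.0052,"dy":0.072,"dz":0,"rx":0,"ry":0,"rz":0,"gripper":-1},
    {"dx":-0.0058,"dy":0.081,"dz":0,"rx":0,"ry":0,"rz":0,"gripper":-1},
    {"dx":-0.0064,"dy":0.09,"dz":0,"rx":0,"ry":0,"rz":0,"gripper":-1},
    {"dx":-0.0071,"dy":0.099,"dz":0,"rx":0,"ry":0,"rz":0,"gripper":-1},
    {"dx":-0.0077,"dy":0.108,"dz":0,"rx":0,"ry":0,"rz":0,"gripper":-1},
    {"dx":-0.0084,"dy":0.117,"dz":0,"rx":0,"ry":0,"rz":0,"gripper":-1},
    {"dx":-0.009,"dy":0.126,"dz":0,"rx":0,"ry":0,"rz":0,"gripper":-1},
    {"dx":-0.0097,"dy":0.135,"dz":0,"rx":0,"ry":0,"rz":0,"gripper":-1},
    {"dx":-0.0103,"dy":0.144,"dz":0,"rx":0,"ry":0,"rz":0,"gripper":-1},
    {"dx":-0.011,"dy":0.153,"dz":0,"rx":0,"ry":0,"rz":0,"gripper":-1},
    {"dx":-0.0116,"dy":0.162,"dz":0,"rx":0,"ry":0,"rz":0,"gripper":-1},
    {"dx":-0.0123,"dy":0.171,"dz":0,"rx":0,"ry":0,"rz":0,"gripper":-1},
    {"dx":-0.0129,"dy":0.18,"dz":0,"rx":0,"ry":0,"rz":0,"gripper":-1},
  ],
)

```text
t: 11.95
tool_pos: [529.8, -91.1, 111.3]
ee_rot: [[0.997, 0.071, -0.0], [0.071, -0.997, 0.0], [-0.0, -0.0, -1.0]]
wrist_force: [0.4, -0.1, -2.2]
grip_width: 34.5
grasp_force: 99.8
```

```bash
cat > red.py <<'E'
from h import *
import sys
ex=np.array([.9974,.0715,0]);ey=np.array([-.0715,.9974,0]);c=np.array([535.2,-203.4,0])
for n in("top","scene"):
    m,a=snap(n,n+sys.argv[1]+'.png');hsv=cv2.cvtColor(a,cv2.COLOR_RGB2HSV);k=cv2.inRange(hsv,(0,110,50),(9,255,255))
    for q in cv2.findContours(k,cv2.RETR_EXTERNAL,cv2.CHAIN_APPROX_NONE)[0]:
        if cv2.contourArea(q)>12:
            P=np.array([onz(m,*p[0],85) for p in q])-c; X=P@ex;Y=P@ey; print(n,cv2.boundingRect(q),'local x',X.min().round(),X.max().round(),'y',Y.min().round(),Y.max().round(),cv2.contourArea(q))
E
python3 red.py 5
```

```text
top (250, 167, 10, 8) local x 60.0 80.0 y 179.0 205.0 33.5
scene (273, 213, 17, 15) local x 43.0 90.0 y 177.0 212.0 111.5
scene (258, 192, 21, 41) local x -32.0 79.0 y 131.0 215.0 219.0
```

>>> step_arm(
  deltas=[
    {"dx":-0.0006,"dy":0.008,"dz":0,"rx":0,"ry":0,"rz":0,"gripper":-1},
    {"dx":-0.0011,"dy":0.016,"dz":0,"rx":0,"ry":0,"rz":0,"gripper":-1},
    {"dx":-0.0017,"dy":0.024,"dz":0,"rx":0,"ry":0,"rz":0,"gripper":-1},
    {"dx":-0.0023,"dy":0.032,"dz":0,"rx":0,"ry":0,"rz":0,"gripper":-1},
    {"dx":-0.0029,"dy":0.04,"dz":0,"rx":0,"ry":0,"rz":0,"gripper":-1},
    {"dx":-0.0034,"dy":0.048,"dz":0,"rx":0,"ry":0,"rz":0,"gripper":-1},
    {"dx":-0.004,"dy":0.056,"dz":0,"rx":0,"ry":0,"rz":0,"gripper":-1},
    {"dx":-0.0046,"dy":0.064,"dz":0,"rx":0,"ry":0,"rz":0,"gripper":-1},
    {"dx":-0.0051,"dy":0.071,"dz":0,"rx":0,"ry":0,"rz":0,"gripper":-1},
    {"dx":-0.0051,"dy":0.071,"dz":0,"rx":0,"ry":0,"rz":0,"gripper":-1},
  ],
)

```text
t: 13.05
tool_pos: [524.7, -19.8, 111.2]
ee_rot: [[0.997, 0.072, -0.0], [0.072, -0.997, 0.001], [-0.0, -0.001, -1.0]]
wrist_force: [-0.0, -0.4, -1.5]
grip_width: 34.6
grasp_force: 99.8
```

```bash
python3 red.py 6
python3 - <<'E'
import cv2,numpy as np
b=cv2.imread('pics/scene6.png')[150:290,190:370];t=cv2.imread('pics/top6.png')[140:230,180:290]
cv2.imwrite('pics/v6.png',np.hstack([cv2.resize(b,(400,311),interpolation=2),cv2.resize(t,(380,311),interpolation=2)]))
E
```

```text
scene (287, 216, 12, 8) local x 65.0 90.0 y 202.0 226.0 13.0
```

View pics/v6.png

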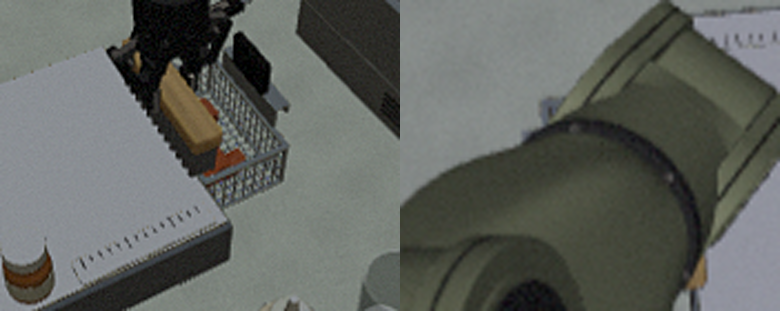

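The plate is clear and red fragments show inside the basket, below the brush. Taking the brush back.

>>> step_arm(
  deltas=[
    {"dx":0,"dy":0,"dz":0.02,"rx":0,"ry":0,"rz":0,"gripper":-1},
    {"dx":0.001,"dy":-0.01,"dz":0.035,"rx":0,"ry":0,"rz":0,"gripper":-1},
    {"dx":0.004,"dy":-0.04,"dz":0.04,"rx":0,"ry":0,"rz":0,"gripper":-1},
    {"dx":0.007,"dy":-0.075,"dz":0.04,"rx":0,"ry":0,"rz":0,"gripper":-1},
    {"dx":0.011,"dy":-0.115,"dz":0.04,"rx":0,"ry":0,"rz":0,"gripper":-1},
    {"dx":0.015,"dy":-0.155,"dz":0.04,"rx":0,"ry":0,"rz":0,"gripper":-1},
    {"dx":0.018,"dy":-0.195,"dz":0.04,"rx":0,"ry":0,"rz":0,"gripper":-1},
    {"dx":0.022,"dy":-0.235,"dz":0.04,"rx":0,"ry":0,"rz":0,"gripper":-1},
    {"dx":0.026,"dy":-0.27,"dz":0.04,"rx":0,"ry":0,"rz":0,"gripper":-1},
    {"dx":0.029,"dy":-0.3,"dz":0.04,"rx":0,"ry":0,"rz":0,"gripper":-1},
    {"dx":0.031,"dy":-0.315,"dz":0.03,"rx":0,"ry":0,"rz":0,"gripper":-1},
    {"dx":0.031,"dy":-0.32,"dz":0.015,"rx":0,"ry":0,"rz":0,"gripper":-1},
    {"dx":0.031,"dy":-0.32,"dz":0.006,"rx":0,"ry":0,"rz":0,"gripper":-1},
    {"dx":0.031,"dy":-0.32,"dz":0.002,"rx":0,"ry":0,"rz":0,"gripper":-1},
    {"dx":0.031,"dy":-0.32,"dz":-0.001,"rx":0,"ry":0,"rz":0,"gripper":-1},
    {"dx":0.031,"dy":-0.32,"dz":-0.001,"rx":0,"ry":0,"rz":0,"gripper":-1},
  ],
)

```text
t: 14.75
tool_pos: [556.1, -340.1, 110.8]
ee_rot: [[0.997, 0.072, 0.0], [0.072, -0.997, 0.0], [0.001, -0.0, -1.0]]
wrist_force: [-0.3, -0.3, -2.1]
grip_width: 34.5
grasp_force: 99.7
```

>>> step_arm(
  deltas=[
    {"dx":0,"dy":0,"dz":-0.0007,"rx":0,"ry":0,"rz":0,"gripper":-1},
    {"dx":0,"dy":0,"dz":-0.0014,"rx":0,"ry":0,"rz":0,"gripper":-1},
    {"dx":0,"dy":0,"dz":-0.0014,"rx":0,"ry":0,"rz":0,"gripper":-1},
  ],
)

```text
t: 15.05
tool_pos: [556.2, -340.4, 110.5]
ee_rot: [[0.997, 0.071, 0.001], [0.071, -0.997, 0.0], [0.001, 0.0, -1.0]]
wrist_force: [-5.8, 4.8, 19.8]
grip_width: 34.6
grasp_force: 101.4
```

Contact. Ease off a touch, release, rise, and go to above the basket's grip.

>>> step_arm(
  deltas=[
    {"dx":0,"dy":0,"dz":0.0007,"rx":0,"ry":0,"rz":0,"gripper":-0.15},
    {"dx":0,"dy":0,"dz":0.0007,"rx":0,"ry":0,"rz":0,"gripper":0.2},
    {"dx":0,"dy":0,"dz":0.0007,"rx":0,"ry":0,"rz":0,"gripper":0.7},
    {"dx":0,"dy":0,"dz":0.0007,"rx":0,"ry":0,"rz":0,"gripper":1},
    {"dx":0,"dy":0,"dz":0.0007,"rx":0,"ry":0,"rz":0,"gripper":1},
    {"dx":0,"dy":0,"dz":0.0007,"rx":0,"ry":0,"rz":0,"gripper":1},
    {"dx":0,"dy":0,"dz":0.03,"rx":0,"ry":0,"rz":0,"gripper":1},
    {"dx":0,"dy":0,"dz":0.07,"rx":0,"ry":0,"rz":0,"gripper":1},
    {"dx":0,"dy":0,"dz":0.11,"rx":0,"ry":0,"rz":0,"gripper":1},
    {"dx":-0.003,"dy":0.04,"dz":0.11,"rx":0,"ry":0,"rz":0,"gripper":1},
    {"dx":-0.008,"dy":0.09,"dz":0.11,"rx":0,"ry":0,"rz":0,"gripper":1},
    {"dx":-0.012,"dy":0.135,"dz":0.11,"rx":0,"ry":0,"rz":0,"gripper":1},
    {"dx":-0.016,"dy":0.18,"dz":0.11,"rx":0,"ry":0,"rz":0,"gripper":1},
    {"dx":-0.02,"dy":0.225,"dz":0.11,"rx":0,"ry":0,"rz":0,"gripper":1},
    {"dx":-0.024,"dy":0.27,"dz":0.11,"rx":0,"ry":0,"rz":0,"gripper":1},
    {"dx":-0.028,"dy":0.31,"dz":0.11,"rx":0,"ry":0,"rz":0,"gripper":1},
    {"dx":-0.031,"dy":0.34,"dz":0.11,"rx":0,"ry":0,"rz":0,"gripper":1},
    {"dx":-0.033,"dy":0.355,"dz":0.11,"rx":0,"ry":0,"rz":0,"gripper":1},
    {"dx":-0.033,"dy":0.355,"dz":0.11,"rx":0,"ry":0,"rz":0,"gripper":1},
  ],
)

```text
t: 16.95
tool_pos: [522.6, 16.3, 218.8]
ee_rot: [[0.997, 0.074, -0.0], [0.074, -0.997, 0.001], [-0.0, -0.001, -1.0]]
wrist_force: [-1.2, -0.1, -0.6]
grip_width: 85.3
grasp_force: 0.0
```

```bash
cat > grip.py <<'E'
from h import *
import sys
s=robot.observe();m,a=snap("wrist","w%s.png"%sys.argv[1]);print(s["t"],s["tool_pos"].round(1))
hsv=cv2.cvtColor(a,cv2.COLOR_RGB2HSV);k=cv2.inRange(hsv,(0,0,0),(180,255,55))
for q in cv2.findContours(k,cv2.RETR_EXTERNAL,cv2.CHAIN_APPROX_NONE)[0]:
    if cv2.contourArea(q)>150:
        P=np.array([onz(m,*p[0],145)[:2] for p in q],np.float32);print(cv2.boundingRect(q),[np.round(v,1) for v in cv2.minAreaRect(P)])
k=cv2.inRange(hsv,(0,110,50),(9,255,255));print('red area',[(cv2.boundingRect(q),cv2.contourArea(q)) for q in cv2.findContours(k,cv2.RETR_EXTERNAL,cv2.CHAIN_APPROX_NONE)[0] if cv2.contourArea(q)>30])
E
python3 red.py 7; python3 grip.py 7
python3 - <<'E'
from h import *
m=robot.camera_model("wrist");print(proj(m,[516,90,145]),proj(m,[520,36,20]))
hsv=cv2.cvtColor(cv2.imread('pics/top7.png'),cv2.COLOR_BGR2HSV);m=robot.camera_model("top")
k=cv2.inRange(hsv,(10,70,80),(25,255,255))
for q in cv2.findContours(k,cv2.RETR_EXTERNAL,cv2.CHAIN_APPROX_NONE)[0]:
    if cv2.contourArea(q)>200:
        P=np.array([onz(m,*p[0],139)[:2] for p in q],np.float32);print('wood',cv2.boundingRect(q),cv2.minAreaRect(P))
E
```

```text
scene (260, 194, 39, 35) local x -27.0 92.0 y 177.0 234.0 360.5
17.05 [522.8  13.5 219. ]
(165, 156, 25, 79) [array([523.2,  75.9]), array([64.9, 17.7]), np.float64(1.6)]
(0, 15, 512, 369) [array([441.7, -16.2]), array([480. , 323.3]), np.float64(80.4)]
(1, 0, 79, 269) [array([552.7, 167.3]), array([198. ,  27.1]), np.float64(5.6)]
red area [((216, 104, 70, 128), 4982.0)]
[159.39395619 204.05906028] [236.72889849 171.32818048]
wood (366, 149, 20, 61) ((554.789306640625, -337.95318603515625), (166.42880249023438, 37.72258377075195), 3.7522528171539307)
wood (16, 93, 37, 18) ((797.8134155273438, 625.0136108398438), (113.55244445800781, 38.12963104248047), 78.39954376220703)
wood (60, 54, 19, 68) ((835.7506103515625, 520.66943359375), (198.17446899414062, 53.94953536987305), 4.70193338394165)
wood (79, 32, 91, 77) ((881.3380126953125, 362.20855712890625), (204.0305633544922, 261.07373046875), 4.369468688964844)
```

The brush stands at (555,−338), and the grip is near (522,80), between the fingers' reach. Descend onto it and grip.

>>> step_arm(
  deltas=[
    {"dx":-0.001,"dy":0.035,"dz":0,"rx":0,"ry":0,"rz":0,"gripper":1},
    {"dx":-0.001,"dy":0.0665,"dz":-0.01,"rx":0,"ry":0,"rz":0,"gripper":1},
    {"dx":-0.001,"dy":0.0665,"dz":-0.04,"rx":0,"ry":0,"rz":0,"gripper":1},
    {"dx":-0.001,"dy":0.0665,"dz":-0.075,"rx":0,"ry":0,"rz":0,"gripper":1},
    {"dx":-0.001,"dy":0.0665,"dz":-0.1,"rx":0,"ry":0,"rz":0,"gripper":1},
    {"dx":-0.001,"dy":0.0665,"dz":-0.114,"rx":0,"ry":0,"rz":0,"gripper":1},
    {"dx":-0.001,"dy":0.0665,"dz":-0.114,"rx":0,"ry":0,"rz":0,"gripper":1},
    {"dx":-0.001,"dy":0.0665,"dz":-0.114,"rx":0,"ry":0,"rz":0,"gripper":0.3},
    {"dx":-0.001,"dy":0.0665,"dz":-0.114,"rx":0,"ry":0,"rz":0,"gripper":0},
  ],
  newtons=20,
)

```text
t: 18.0
tool_pos: [522.2, 80.1, 105.8]
ee_rot: [[0.998, 0.07, 0.001], [0.07, -0.998, 0.0], [0.001, -0.0, -1.0]]
wrist_force: [-0.4, 0.1, -0.4]
grip_width: 58.7
grasp_force: 0.0
```

```bash
python3 grip.py 8; python3 red.py 8
```

```text
18.0 [522.2  80.1 105.8]
(0, 249, 512, 135) [array([505.5,  80.2]), array([ 68.2, 234.7]), np.float64(4.1)]
(0, 36, 23, 91) [array([595.2, 169.6]), array([28.2,  2.4]), np.float64(5.6)]
(26, 33, 25, 91) [array([596.9, 159.5]), array([28.1,  1.7]), np.float64(5.8)]
(15, 30, 27, 95) [array([596.9, 162.6]), array([29.3,  1.9]), np.float64(5.6)]
(4, 25, 29, 101) [array([597.2, 166. ]), array([31. ,  2.2]), np.float64(5.8)]
red area [((274, 106, 132, 165), 10007.0)]
top (233, 173, 28, 49) local x -73.0 64.0 y 187.0 263.0 498.5
scene (260, 193, 36, 36) local x -29.0 93.0 y 177.0 233.0 377.0
```

>>> step_arm(
  deltas=[
    {"dx":0,"dy":0,"dz":0,"rx":0,"ry":0,"rz":0,"gripper":-0.4},
    {"dx":0,"dy":0,"dz":0,"rx":0,"ry":0,"rz":0,"gripper":-0.7},
    {"dx":0,"dy":0,"dz":0,"rx":0,"ry":0,"rz":0,"gripper":-1},
    {"dx":0,"dy":0,"dz":0,"rx":0,"ry":0,"rz":0,"gripper":-1},
    {"dx":0,"dy":0,"dz":0,"rx":0,"ry":0,"rz":0,"gripper":-1},
    {"dx":0,"dy":0,"dz":0,"rx":0,"ry":0,"rz":0,"gripper":-1},
  ],
  newtons=110,
)

```text
t: 18.75
tool_pos: [521.8, 82.0, 105.3]
ee_rot: [[0.997, 0.072, 0.0], [0.072, -0.997, 0.002], [0.0, -0.002, -1.0]]
wrist_force: [-2.0, 8.9, 9.2]
grip_width: 10.6
grasp_force: 108.1
```

>>> step_arm(
  deltas=[
    {"dx":0,"dy":0,"dz":0.005,"rx":0,"ry":0,"rz":0,"gripper":-1},
    {"dx":0,"dy":0.002,"dz":0.015,"rx":0,"ry":0,"rz":0,"gripper":-1},
    {"dx":0,"dy":0.003,"dz":0.03,"rx":0,"ry":0,"rz":0,"gripper":-1},
    {"dx":0,"dy":0.003,"dz":0.05,"rx":0,"ry":0,"rz":0,"gripper":-1},
    {"dx":0,"dy":0.003,"dz":0.075,"rx":0,"ry":0,"rz":0,"gripper":-1},
    {"dx":0,"dy":0.003,"dz":0.1,"rx":0,"ry":0,"rz":0,"gripper":-1},
    {"dx":0,"dy":0.003,"dz":0.125,"rx":0,"ry":0,"rz":0,"gripper":-1},
    {"dx":0,"dy":0.003,"dz":0.15,"rx":0,"ry":0,"rz":0,"gripper":-1},
    {"dx":0,"dy":0.003,"dz":0.175,"rx":0,"ry":0,"rz":0,"gripper":-1},
    {"dx":0,"dy":0.003,"dz":0.2,"rx":0,"ry":0,"rz":0,"gripper":-1},
    {"dx":0,"dy":0.003,"dz":0.215,"rx":0,"ry":0,"rz":0,"gripper":-1},
    {"dx":0,"dy":0.003,"dz":0.22,"rx":0,"ry":0,"rz":0,"gripper":-1},
    {"dx":0,"dy":0.003,"dz":0.22,"rx":0,"ry":0,"rz":0,"gripper":-1},
  ],
)

```text
t: 20.05
tool_pos: [521.6, 83.5, 325.2]
ee_rot: [[0.998, 0.07, 0.0], [0.07, -0.998, 0.0], [0.0, -0.0, -1.0]]
wrist_force: [0.6, 0.1, -5.9]
grip_width: 10.5
grasp_force: 107.9
```

Run:
```python
from h import *
s=robot.observe();print(s["tool_pos"].round(1),s["wrist_force"].round(1),np.round(s["torque"],2),s["qpos"].round(0))
m,a=snap("scene","s9.png");w,b=snap("wrist","w9.png")
T=proj(m,s["tool_pos"]).round();print(T)
hsv=cv2.cvtColor(a,cv2.COLOR_RGB2HSV);k=cv2.inRange(hsv,(0,110,50),(9,255,255))
print([(cv2.boundingRect(q),cv2.contourArea(q)) for q in cv2.findContours(k,cv2.RETR_EXTERNAL,cv2.CHAIN_APPROX_NONE)[0] if cv2.contourArea(q)>12])
x,y=int(T[0]),int(T[1]); c=cv2.cvtColor(a,cv2.COLOR_RGB2BGR)[max(0,y-80):y+150,max(0,x-120):x+120]
cv2.imwrite('pics/v9.png',np.hstack([cv2.resize(np.clip(c*1.4,0,255).astype(np.uint8),(400,380),interpolation=2),cv2.resize(b[:,:,::-1],(400,380))]))
```

```text
[521.6  83.5 325.2] [ 0.6  0.1 -5.9] [ 0.31 -0.01  0.03] [-35.  37.  44.  86. -27.  68. -72.]
[311. 111.]
[((270, 129, 36, 33), 304.0), ((262, 128, 9, 11), 25.0)]
```

View pics/v9.png

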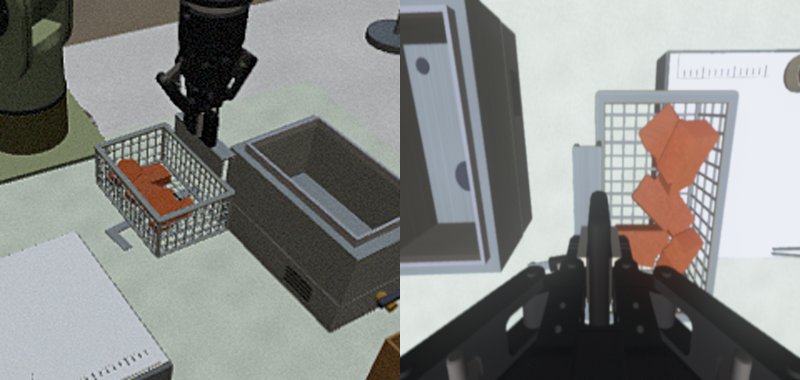

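Basket is level in the grip with five fragments visible inside and the weight (5.9 N) agreeing. Moving over the tank.

>>> step_arm(
  deltas=[
    {"dx":0,"dy":0.006,"dz":0,"rx":0,"ry":0,"rz":0,"gripper":-1},
    {"dx":0,"dy":0.018,"dz":0,"rx":0,"ry":0,"rz":0,"gripper":-1},
    {"dx":0,"dy":0.036,"dz":0,"rx":0,"ry":0,"rz":0,"gripper":-1},
    {"dx":0.001,"dy":0.058,"dz":0,"rx":0,"ry":0,"rz":0,"gripper":-1},
    {"dx":0.001,"dy":0.08,"dz":0,"rx":0,"ry":0,"rz":0.002,"gripper":-1},
    {"dx":0.001,"dy":0.102,"dz":0,"rx":0,"ry":0,"rz":0.004,"gripper":-1},
    {"dx":0.002,"dy":0.124,"dz":0,"rx":0,"ry":0,"rz":0.006,"gripper":-1},
    {"dx":0.002,"dy":0.146,"dz":0,"rx":0,"ry":0,"rz":0.008,"gripper":-1},
    {"dx":0.003,"dy":0.168,"dz":0,"rx":0,"ry":0,"rz":0.01,"gripper":-1},
    {"dx":0.003,"dy":0.19,"dz":0,"rx":0,"ry":0,"rz":0.012,"gripper":-1},
    {"dx":0.004,"dy":0.212,"dz":0,"rx":0,"ry":0,"rz":0.014,"gripper":-1},
    {"dx":0.004,"dy":0.234,"dz":0,"rx":0,"ry":0,"rz":0.016,"gripper":-1},
    {"dx":0.005,"dy":0.256,"dz":0,"rx":0,"ry":0,"rz":0.018,"gripper":-1},
    {"dx":0.005,"dy":0.275,"dz":0,"rx":0,"ry":0,"rz":0.02,"gripper":-1},
    {"dx":0.005,"dy":0.29,"dz":0,"rx":0,"ry":0,"rz":0.02,"gripper":-1},
    {"dx":0.005,"dy":0.298,"dz":0,"rx":0,"ry":0,"rz":0.02,"gripper":-1},
    {"dx":0.005,"dy":0.301,"dz":0,"rx":0,"ry":0,"rz":0.02,"gripper":-1},
    {"dx":0.005,"dy":0.301,"dz":0,"rx":0,"ry":0,"rz":0.02,"gripper":-1},
  ],
)

```text
t: 21.95
tool_pos: [526.6, 384.6, 324.6]
ee_rot: [[0.996, 0.091, -0.0], [0.091, -0.996, -0.0], [-0.0, 0.0, -1.0]]
wrist_force: [0.4, 0.1, -5.4]
grip_width: 11.0
grasp_force: 107.9
```

>>> step_arm(
  deltas=[
    {"dx":0,"dy":0,"dz":-0.005,"rx":0,"ry":0,"rz":0,"gripper":-1},
    {"dx":0,"dy":0,"dz":-0.015,"rx":0,"ry":0,"rz":0,"gripper":-1},
    {"dx":0,"dy":0,"dz":-0.025,"rx":0,"ry":0,"rz":0,"gripper":-1},
    {"dx":0,"dy":0,"dz":-0.033,"rx":0,"ry":0,"rz":0,"gripper":-1},
    {"dx":0,"dy":0,"dz":-0.04,"rx":0,"ry":0,"rz":0,"gripper":-1},
  ],
)

```text
t: 22.45
tool_pos: [526.6, 384.5, 283.9]
ee_rot: [[0.996, 0.091, -0.001], [0.091, -0.996, -0.0], [-0.001, 0.0, -1.0]]
wrist_force: [0.5, -0.0, -5.4]
grip_width: 10.4
grasp_force: 107.9
```

Below the rim's top without touching; carry on down to just above the hook.

>>> step_arm(
  deltas=[
    {"dx":0,"dy":0,"dz":-0.008,"rx":0,"ry":0,"rz":0,"gripper":-1},
    {"dx":0,"dy":0,"dz":-0.018,"rx":0,"ry":0,"rz":0,"gripper":-1},
    {"dx":0,"dy":0,"dz":-0.028,"rx":0,"ry":0,"rz":0,"gripper":-1},
    {"dx":0,"dy":0,"dz":-0.038,"rx":0,"ry":0,"rz":0,"gripper":-1},
    {"dx":0,"dy":0,"dz":-0.048,"rx":0,"ry":0,"rz":0,"gripper":-1},
    {"dx":0,"dy":0,"dz":-0.056,"rx":0,"ry":0,"rz":0,"gripper":-1},
    {"dx":0,"dy":0,"dz":-0.063,"rx":0,"ry":0,"rz":0,"gripper":-1},
    {"dx":0,"dy":0,"dz":-0.066,"rx":0,"ry":0,"rz":0,"gripper":-1},
  ],
)

```text
t: 23.25
tool_pos: [526.6, 384.6, 218.1]
ee_rot: [[0.996, 0.091, -0.0], [0.091, -0.996, -0.0], [-0.001, 0.0, -1.0]]
wrist_force: [0.3, -0.2, -5.8]
grip_width: 10.7
grasp_force: 107.9
```

>>> step_arm(
  deltas=[
    {"dx":0,"dy":0,"dz":-0.002,"rx":0,"ry":0,"rz":0,"gripper":-1},
    {"dx":0,"dy":0,"dz":-0.004,"rx":0,"ry":0,"rz":0,"gripper":-1},
    {"dx":0,"dy":0,"dz":-0.006,"rx":0,"ry":0,"rz":0,"gripper":-1},
    {"dx":0,"dy":0,"dz":-0.008,"rx":0,"ry":0,"rz":0,"gripper":-1},
    {"dx":0,"dy":0,"dz":-0.009,"rx":0,"ry":0,"rz":0,"gripper":-1},
  ],
)

```text
t: 23.75
tool_pos: [526.7, 384.6, 209.7]
ee_rot: [[0.996, 0.091, -0.0], [0.091, -0.996, 0.0], [-0.0, -0.0, -1.0]]
wrist_force: [0.1, -0.1, -5.7]
grip_width: 10.7
grasp_force: 107.9
```

>>> step_arm(
  deltas=[
    {"dx":0,"dy":0,"dz":-0.0015,"rx":0,"ry":0,"rz":0,"gripper":-1},
    {"dx":0,"dy":0,"dz":-0.003,"rx":0,"ry":0,"rz":0,"gripper":-1},
    {"dx":0,"dy":0,"dz":-0.0045,"rx":0,"ry":0,"rz":0,"gripper":-1},
    {"dx":0,"dy":0,"dz":-0.006,"rx":0,"ry":0,"rz":0,"gripper":-1},
  ],
)

```text
t: 24.15
tool_pos: [526.8, 384.6, 203.7]
ee_rot: [[0.996, 0.091, 0.0], [0.091, -0.996, 0.0], [0.0, -0.0, -1.0]]
wrist_force: [-0.2, 0.2, -6.2]
grip_width: 10.9
grasp_force: 107.9
```

>>> step_arm(
  deltas=[
    {"dx":0,"dy":0.001,"dz":0,"rx":0,"ry":0,"rz":0,"gripper":-1},
    {"dx":0,"dy":0.002,"dz":0,"rx":0,"ry":0,"rz":0,"gripper":-1},
    {"dx":0,"dy":0.003,"dz":0,"rx":0,"ry":0,"rz":0,"gripper":-1},
  ],
)

```text
t: 24.45
tool_pos: [526.7, 387.7, 203.9]
ee_rot: [[0.996, 0.091, 0.0], [0.091, -0.996, 0.0], [0.0, -0.0, -1.0]]
wrist_force: [0.5, 0.5, -5.5]
grip_width: 10.9
grasp_force: 107.9
```

>>> step_arm(
  deltas=[
    {"dx":0,"dy":0.0007,"dz":0,"rx":0,"ry":0,"rz":0,"gripper":-1},
    {"dx":0,"dy":0.0015,"dz":0,"rx":0,"ry":0,"rz":0,"gripper":-1},
  ],
)

```text
t: 24.65
tool_pos: [526.7, 389.2, 203.9]
ee_rot: [[0.996, 0.091, 0.0], [0.091, -0.996, 0.0], [0.0, -0.0, -1.0]]
wrist_force: [0.2, 0.1, -5.4]
grip_width: 10.6
grasp_force: 107.9
```

>>> step_arm(
  deltas=[
    {"dx":0,"dy":0.0007,"dz":0,"rx":0,"ry":0,"rz":0,"gripper":-1},
    {"dx":0,"dy":0.0014,"dz":0,"rx":0,"ry":0,"rz":0,"gripper":-1},
  ],
)

```text
t: 24.85
tool_pos: [526.8, 389.8, 203.8]
ee_rot: [[0.996, 0.09, -0.0], [0.09, -0.996, -0.001], [-0.0, 0.001, -1.0]]
wrist_force: [-1.7, -8.2, -3.9]
grip_width: 10.9
grasp_force: 108.1
```

Plate is against the tank wall. Ease back and lower onto the rim.

>>> step_arm(
  deltas=[
    {"dx":0,"dy":-0.001,"dz":0,"rx":0,"ry":0,"rz":0,"gripper":-1},
    {"dx":0,"dy":-0.001,"dz":-0.001,"rx":0,"ry":0,"rz":0,"gripper":-1},
    {"dx":0,"dy":-0.001,"dz":-0.002,"rx":0,"ry":0,"rz":0,"gripper":-1},
    {"dx":0,"dy":-0.001,"dz":-0.003,"rx":0,"ry":0,"rz":0,"gripper":-1},
  ],
)

```text
t: 25.25
tool_pos: [526.8, 389.5, 200.8]
ee_rot: [[0.996, 0.091, 0.0], [0.091, -0.996, 0.0], [0.0, -0.0, -1.0]]
wrist_force: [0.4, -2.1, -5.0]
grip_width: 11.1
grasp_force: 108.2
```

>>> step_arm(
  deltas=[
    {"dx":0,"dy":0,"dz":-0.0006,"rx":0,"ry":0,"rz":0,"gripper":-1},
    {"dx":0,"dy":0,"dz":-0.0012,"rx":0,"ry":0,"rz":0,"gripper":-1},
    {"dx":0,"dy":0,"dz":-0.0012,"rx":0,"ry":0,"rz":0,"gripper":-1},
  ],
)

```text
t: 25.55
tool_pos: [526.7, 389.5, 200.3]
ee_rot: [[0.996, 0.091, 0.0], [0.091, -0.996, 0.0], [0.0, -0.0, -1.0]]
wrist_force: [-3.7, -2.8, 4.6]
grip_width: 10.8
grasp_force: 109.7
```

Seated at the expected height (200.3). Release gently.

>>> step_arm(
  deltas=[
    {"dx":0,"dy":0,"dz":0,"rx":0,"ry":0,"rz":0,"gripper":-1},
    {"dx":0,"dy":0,"dz":0,"rx":0,"ry":0,"rz":0,"gripper":-0.7},
    {"dx":0,"dy":0,"dz":0,"rx":0,"ry":0,"rz":0,"gripper":-0.65},
    {"dx":0,"dy":0,"dz":0,"rx":0,"ry":0,"rz":0,"gripper":-0.6},
    {"dx":0,"dy":0,"dz":0,"rx":0,"ry":0,"rz":0,"gripper":-0.4},
    {"dx":0,"dy":0,"dz":0,"rx":0,"ry":0,"rz":0,"gripper":-0.1},
    {"dx":0,"dy":0,"dz":0,"rx":0,"ry":0,"rz":0,"gripper":0.1},
    {"dx":0,"dy":0,"dz":0,"rx":0,"ry":0,"rz":0,"gripper":0.1},
  ],
  newtons=20,
)

```text
t: 26.35
tool_pos: [526.7, 389.6, 199.7]
ee_rot: [[0.996, 0.091, 0.0], [0.091, -0.996, 0.0], [0.0, -0.0, -1.0]]
wrist_force: [-0.4, 0.3, 1.0]
grip_width: 46.8
grasp_force: 0.0
```

>>> step_arm(
  deltas=[
    {"dx":0,"dy":0,"dz":0.01,"rx":0,"ry":0,"rz":0,"gripper":0.1},
    {"dx":0,"dy":0,"dz":0.03,"rx":0,"ry":0,"rz":0,"gripper":0.1},
    {"dx":0,"dy":0,"dz":0.06,"rx":0,"ry":0,"rz":0,"gripper":0.1},
    {"dx":0,"dy":0,"dz":0.1,"rx":0,"ry":0,"rz":0,"gripper":0.1},
    {"dx":-0.01,"dy":-0.04,"dz":0.12,"rx":0,"ry":0,"rz":0,"gripper":0.1},
    {"dx":-0.02,"dy":-0.08,"dz":0.12,"rx":0,"ry":0,"rz":0,"gripper":0.1},
    {"dx":-0.03,"dy":-0.12,"dz":0.12,"rx":0,"ry":0,"rz":0,"gripper":0.1},
    {"dx":-0.03,"dy":-0.14,"dz":0.12,"rx":0,"ry":0,"rz":0,"gripper":0.1},
    {"dx":-0.03,"dy":-0.14,"dz":0.12,"rx":0,"ry":0,"rz":0,"gripper":0.1},
  ],
)

```text
t: 27.25
tool_pos: [497.0, 247.0, 321.3]
ee_rot: [[0.996, 0.087, 0.001], [0.087, -0.996, 0.001], [0.001, -0.001, -1.0]]
wrist_force: [-0.2, 0.4, 0.6]
grip_width: 47.3
grasp_force: 0.0
```

```bash
python3 grip.py 11; python3 red.py 11
python3 - <<'E'
from h import *
w=robot.camera_model("wrist");m=robot.camera_model("scene")
s=cv2.imread('pics/scene11.png')
by=np.array([-.0898,.996,0]);bx=np.array([.996,.0898,0])
g=np.array([526.7,389.5,0])
for z in(240,194): print('grip ends',z,[(proj(w,g+bx*x+[0,0,z]).round().tolist(),proj(m,g+bx*x+[0,0,z]).round().tolist()) for x in(-32,32)])
hsv=cv2.cvtColor(s,cv2.COLOR_BGR2HSV);k=cv2.inRange(hsv,(0,0,0),(180,255,40))
for q in cv2.findContours(k,cv2.RETR_EXTERNAL,cv2.CHAIN_APPROX_NONE)[0]:
    if cv2.contourArea(q)>80 and cv2.boundingRect(q)[0]>280: print(cv2.boundingRect(q),cv2.minAreaRect(q))
E
```

```text
27.25 [497.  247.  321.3]
(0, 255, 512, 129) [array([294.2, 229.5]), array([203.2, 726.9]), np.float64(4.9)]
(194, 231, 17, 68) [array([375.2, 304.7]), array([19. , 95.1]), np.float64(88.6)]
(89, 111, 34, 77) [array([510.1, 413.1]), array([83.7, 26.5]), np.float64(6.7)]
red area [((160, 65, 65, 135), 5143.0)]
top (131, 207, 9, 13) local x -39.0 -4.0 y 529.0 552.0 41.5
top (132, 167, 12, 7) local x 91.0 112.0 y 509.0 541.0 18.5
scene (366, 139, 44, 29) local x -72.0 62.0 y 551.0 602.0 284.5
grip ends 240 [([87.0, 188.0], [408.0, 103.0]), ([73.0, 104.0], [427.0, 117.0])]
grip ends 194 [([114.0, 175.0], [404.0, 118.0]), ([105.0, 105.0], [421.0, 132.0])]
(362, 121, 65, 39) ((396.174072265625, 138.47396850585938), (66.29206848144531, 21.082530975341797), 28.369047164916992)
(324, 121, 81, 111) ((361.6872863769531, 174.3294677734375), (120.60052490234375, 41.48043441772461), 45.70732116699219)
(377, 105, 67, 60) ((412.38031005859375, 131.58755493164062), (76.52501678466797, 34.31272506713867), 44.34145736694336)
(485, 103, 27, 16) ((498.2500305175781, 110.25001525878906), (27.195585250854492, 14.23024845123291), 18.434947967529297)
(411, 49, 34, 15) ((426.459228515625, 57.793148040771484), (34.19145202636719, 9.80685043334961), 13.626995086669922)
(476, 0, 30, 71) ((490.36480712890625, 34.79022979736328), (28.22742462158203, 70.0224838256836), 0.8814040422439575)
(427, 0, 19, 52) ((435.9429626464844, 25.3304500579834), (3.5771281719207764, 53.740116119384766), 16.927513122558594)
(351, 0, 64, 93) ((379.07958984375, 44.72616958618164), (51.319766998291016, 100.05549621582031), 14.300277709960938)
```

Run:
```python
from h import *
w,a=snap("wrist","w12.png");s=robot.observe();print(s["tool_pos"].round(1))
hsv=cv2.cvtColor(a,cv2.COLOR_RGB2HSV);k=cv2.inRange(hsv,(0,0,0),(180,255,55))
for q in cv2.findContours(k,cv2.RETR_EXTERNAL,cv2.CHAIN_APPROX_NONE)[0]:
    if 300<cv2.contourArea(q)<9000: print(cv2.boundingRect(q),cv2.approxPolyDP(cv2.convexHull(q),2.5,True)[:,0].tolist())
by=np.array([-.0898,.996,0]);bx=np.array([.996,.0898,0])
P=np.array([526.7,389.5,0])+by*6.5  # rim inner at y 70 ~ plate face (grip y53 -> 55 = +2)
lip=np.array([526.7,389.5,190])+by*2
for t in(0,2,4.2,7):
    c,sn=np.cos(np.radians(t)),np.sin(np.radians(t))
    out=[]
    for dx in(-32,32):
        for yy,zz in((-8,4),(4,4),(-8,50),(4,50)):   # rel. plate outer face, lip underside; tilt: top towards -y
            out.append(proj(w,lip+bx*dx+by*(yy*c-zz*sn)+[0,0,zz*c+yy*sn]).round().tolist())
    print(t,out)
# rim check: inner +y wall from bright rim colour profile along row
for v in(60,90,210): print(v,cv2.cvtColor(a,cv2.COLOR_RGB2GRAY)[v,40:150:2].tolist())
```

```text
[496.7 250.4 319.7]
(194, 231, 17, 68) [[208, 231], [209, 266], [200, 298], [194, 262]]
(93, 111, 33, 76) [[93, 111], [115, 111], [118, 118], [125, 176], [108, 186]]
0 [[121.0, 175.0], [108.0, 175.0], [95.0, 188.0], [80.0, 188.0], [111.0, 105.0], [98.0, 105.0], [81.0, 104.0], [65.0, 104.0]]
2 [[121.0, 175.0], [108.0, 175.0], [97.0, 188.0], [82.0, 188.0], [112.0, 105.0], [98.0, 105.0], [84.0, 104.0], [67.0, 104.0]]
4.2 [[121.0, 175.0], [108.0, 175.0], [100.0, 187.0], [84.0, 188.0], [112.0, 105.0], [98.0, 105.0], [87.0, 104.0], [70.0, 104.0]]
7 [[122.0, 175.0], [108.0, 175.0], [103.0, 187.0], [87.0, 188.0], [112.0, 105.0], [98.0, 105.0], [91.0, 104.0], [73.0, 104.0]]
60 [224, 226, 226, 226, 225, 226, 228, 227, 225, 227, 226, 226, 226, 224, 225, 227, 227, 224, 225, 226, 227, 226, 222, 181, 159, 168, 181, 182, 147, 90, 87, 87, 84, 78, 76, 76, 76, 77, 125, 158, 155, 152, 138, 132, 134, 134, 134, 139, 140, 141, 139, 136, 138, 140, 139]
90 [226, 225, 227, 225, 226, 226, 227, 227, 228, 228, 227, 225, 226, 227, 226, 227, 225, 225, 225, 228, 226, 225, 226, 226, 215, 171, 163, 163, 163, 160, 160, 163, 163, 162, 159, 155, 114, 73, 73, 73, 73, 79, 129, 146, 113, 115, 96, 135, 98, 144, 141, 154, 126, 113, 156]
210 [225, 225, 225, 225, 225, 225, 225, 224, 227, 226, 226, 227, 228, 229, 228, 226, 228, 228, 227, 227, 227, 225, 224, 224, 224, 223, 224, 225, 225, 224, 225, 226, 225, 223, 219, 176, 166, 179, 182, 153, 91, 88, 88, 82, 79, 80, 79, 84, 142, 157, 155, 129, 119, 128, 133]
```

Run:
```python
from h import *
w=robot.camera_model("wrist");s=robot.observe()
def pose(p,R): T=np.eye(4);T[:3,:3]=R;T[:3,3]=p;return T
X=np.linalg.inv(pose(s["tool_pos"],s["ee_rot"]))@np.array(w["T"])
R=np.array([[.997,.074,0],[.074,-.997,0],[0,0,-1.]])
w7=dict(w);w7["T"]=pose([522.8,13.5,219],R)@X
a=cv2.imread('pics/w7.png');k=cv2.inRange(a.max(2),0,55)
for q in cv2.findContours(k,cv2.RETR_EXTERNAL,cv2.CHAIN_APPROX_NONE)[0]:
    if 300<cv2.contourArea(q)<4000 and cv2.boundingRect(q)[0]>100: print(cv2.boundingRect(q),cv2.approxPolyDP(cv2.convexHull(q),2.5,True)[:,0].tolist())
bx=np.array([.9974,.0715,0]);by=np.array([-.0715,.9974,0])
for dx in(-32,32): print([proj(w7,np.array([521.8,81.5,0])+bx*dx+by*y+[0,0,z]).round().tolist() for y,z in((-6,99),(6,99),(-6,145),(6,145))])
# grey profiles through the grip: w7 row 195, w12 row 150
print(a.max(2)[195,140:215].tolist()); print(cv2.imread('pics/w12.png').max(2)[150,60:140].tolist())
```

```text
(165, 156, 25, 79) [[184, 156], [189, 218], [177, 234], [170, 234], [165, 162]]
[[193.0, 215.0], [180.0, 215.0], [181.0, 235.0], [166.0, 235.0]]
[[189.0, 149.0], [175.0, 149.0], [175.0, 157.0], [159.0, 157.0]]
[182, 182, 184, 184, 184, 184, 184, 183, 184, 184, 184, 185, 185, 185, 187, 187, 186, 184, 184, 186, 188, 184, 159, 106, 63, 56, 57, 58, 59, 59, 59, 57, 56, 55, 53, 50, 49, 48, 48, 46, 46, 46, 46, 45, 46, 45, 44, 44, 49, 58, 63, 67, 89, 119, 126, 115, 104, 112, 126, 134, 138, 122, 95, 98, 114, 135, 165, 178, 178, 179, 177, 169, 152, 136, 131]
[230, 229, 228, 228, 228, 228, 229, 230, 231, 230, 228, 227, 228, 228, 230, 230, 230, 229, 228, 229, 230, 229, 229, 229, 227, 227, 226, 221, 183, 118, 68, 62, 64, 65, 67, 67, 68, 68, 64, 60, 56, 52, 49, 47, 46, 45, 44, 44, 44, 45, 43, 44, 44, 43, 42, 44, 42, 43, 42, 42, 40, 42, 51, 61, 70, 72, 72, 71, 71, 71, 82, 118, 151, 152, 137, 112, 96, 90, 80, 83]
```

```bash
python3 grip.py 13; python3 -c "
from cell import robot
print(robot.finish_job())"
```

```text
27.45 [496.7 250.4 319.7]
(0, 254, 512, 130) [array([295.6, 231.9]), array([204. , 724.3]), np.float64(5.1)]
(194, 231, 17, 68) [array([375.4, 307.3]), array([18.9, 94.8]), np.float64(88.5)]
(93, 111, 33, 76) [array([510.2, 412.3]), array([82.6, 25.1]), np.float64(6.6)]
red area [((162, 65, 66, 134), 5224.5)]
the job is handed in; nothing more can be done
None
```

Handed in at about 27 s: the basket hangs by its lip in the tank with the five fragments, and the brush is back on its bristles, but the basket slipped about 6 mm on release and leans about 5–7° by camera estimate, so "level" isn't certain; I had no picture views left for a final look.

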